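Tip a plaster mould half onto its back over the bed's edge

ROBOT

A 6-joint arm with a two-finger parallel gripper is mounted at the origin on a cart in front of the work surface, level with it; the furniture and walls round the work are solid. World frame = base frame: x ahead of the robot, y to its left, z up, the work surface at z = 0. Lengths are in mm, angles in rad, forces in N, time in s.
With the tool pointing down it reaches from about 350 to 725 mm from the base axis. Payload 6 kg.
Tool frame: the origin (TCP) lies at the very end of the fingers, on their centre line; the grasp point (between the pads) lies 19 mm behind it; z points along the fingers, y is the line along which they close (so a half turn about z gives the same grasp; the last joint's range is limited). The gripper opens to 85 mm and grips with 20 to 120 N. Pads are 22 mm wide; open, the fingers measure 114 mm over their backs; the gripper's body (76 mm by 85 mm) begins 54 mm behind the grasp point. The pads swing forward as they close: fully open they stand 13 mm farther back than shut.
Start: joints at [-0.832, 0.04, 0.085, 0, -1.615, -0.334], TCP at [236.307, -551.482, 231.261] pointing down, gripper open.
Joint ranges: [-2.56, 2.56], [-1.29, 2.01], [-1.08, 1.49], [-3.29, 1.98], [-2.81, -0.18], [-2.99, 2.99]. Speed limits (rad/s): [2.57, 2.57, 3.01, 3.14, 3.14, 3.14].

INTERFACE

Orientations are given as a rotation vector (axis times angle).
In Python, from rig import r gives the robot as it stands.
- The arm moves only by the shell command python3 -m pendant 'ROWS' [OPENING] [FORCE]. ROWS is JSON, a list that holds one entry, the list of rows, each a list of 6 numbers: the shift along the world's x, y, z in units of 200 mm (1.0 is 200 mm), then the turn, a rotation vector about the world's x, y, z in units of 2 pi rad (1.0 is 2 pi rad). In form: [[[dx, dy, dz, wx, wy, wz], ...]]. A call has 1 to 8 rows; each row is the pose to reach, as a shift and turn from the pose commanded when the call began, turning the shorter way round; what a row does not reach only later rows make up. A row lasts 1/10 s, in which the tool goes at most 50 mm and 8.59 degrees, less where a joint would pass 70% of its speed; a pose out of reach is approached as far as the arm can. A call with a number of a shift or a turn outside -1 to 1 is refused whole. A call with a gripper value outside its range is refused whole. OPENING is the closure, from -1 (fully open) to 1 (shut), so that 0 is half open, set as the call begins (- or left out, the last holds). The fingers move at their own pace and stop on an object; FORCE is the grip in N (left out, the last holds). Time passes only in rows, so rows that repeat a pose let the fingers close. It gives the time, the measured TCP pose, the force, the opening and the grip force at its end, in the units of the state.
- r.get_obs(): the state, without advancing time (a new reading comes with each control period).
- r.camera(name): name is "side" or "top" or "wrist"; returns the picture (384x512x3 uint8, red, green, blue); there is no depth.
- r.camera_model(name): a dict with "K" (3x3 intrinsics, pixels), "dist" ([k1, k2, p1, p2, k3] as OpenCV has them; the pictures are not rectified), "view" (4x4, takes a point from world to camera coordinates). Camera axes: x right, y down, z forward; pixel columns grow to the right and rows downward; lengths in mm; the calibration is good to about 2 mm. A picture is of the moment at which its call begins: read the wrist's pose just before it. camera_model takes no time and is no camera call; for the wrist camera it gives the pose at the moment of the call.
- r.hand_in(): hands the job in; it is judged then, once.
Trained networks look in the newest picture that a camera, given by its name, has taken for a name from the list of things; names that differ only in an ending like _2 or _b are one class to them, and where a whole thing is asked for, a point or a joint stands for the part that bears it (a point fixed in the world has none). Each returns a list of dicts, best first, with "score" (0 to 1); they miss things now and then, are a little off and sometimes report something else, mostly with a low value. They report only what shows in the picture. A call takes as long as a camera call. They do not tell look-alikes from the thing itself.
- r.silhouettes(camera, thing): "pixels" (384x512 bool, what is visible of it).
- r.spot_point(camera, thing): "point" ([x, y, z] in mm, in world coordinates, good to about 4 mm: a listed point, or the origin of a listed thing).
The state is a dict: "t": time; "joints": joint angles; "dq": joint speeds; "joint_torque": joint torques, N m; "ee_pos": TCP position; "orientation": TCP orientation; "contact_force": force on the tool from outside, world axes, zero at the start; "torque": the same for the moment, N m; "width": finger opening in mm; "grip_force": force on a finger pad.
Only numpy, scipy, OpenCV 4.12 (cv2) and the standard library are available. Lean on these libraries where they do the work, as an engineer would, in place of code of your own. Each camera call takes 0.05 s, during which the arm holds its last target. There are 200 camera calls.

TASK

First lift the glass bottle out of the wooden bed and stand it on the square clay tile. Then stand the plaster mould half on the table in front of the bed's metal front edge with its hollowed face turned away from the bed, and push its top so that it tips over that edge and lies on its back in the bed with the hollow up; do not carry it in. Finally slide it home against the stop at the back of the bed, squarely, without knocking the mould over anywhere else or disturbing the cup, beaker, tub of cotton buds and tape roll.

Things in the scene. Friction and masses are not known exactly. Their poses are not given: they have to be found in the camera images.
- bed: Fixed low wooden bed. Origin under the middle of its board at table height; +x points from its front edge to its back stop, z up. Board top 14 mm above the table, flush with the metal front strip (front face at x = -79 mm). Cheeks left and right, 12 mm above the board, x = -55 to +71 mm, 116 mm apart. Back stop 44 mm above the table, front face at x = +71 mm.
- fence: The metal strip along the bed's front, part of the bed: 8 mm thick, 144 mm wide, 14 mm high, origin under its middle at table height (75 mm before the bed's origin), axes as the bed's.
- bed_edge (a point): Middle of the top front edge of the metal strip, 79 mm before the bed's origin, 14 mm above the table; axes as the bed's.
- mould: Loose plaster mould half, 0.45 to 0.8 kg, 50 mm thick (own x), 100 wide (y), 130 tall (z), first standing on its end left or right of the bed at any yaw. Origin: middle of that foot. The face towards own -x has a round hollow 60 mm across, 16 deep, centred 73 mm above the foot, and two 12 mm key holes near the foot; the +x face is plain. Topples by itself once leaned some 30 degrees.
- mould_centre (a point): Centre of the mould half, 65 mm above its foot when standing; own axes as the mould's. Lying home in the bed it is 39 mm above the table and 6 mm beyond the bed's origin along the bed's +x.
- mould_face (a point): Point of the hollowed face's plane opposite the centre of the mould (25 mm from the centre along own -x, 65 mm above the foot when standing).
- mould_foot (a point): Middle of the foot's edge on the plain side (25 mm from the foot's middle along own +x).
- bottle: Loose clear glass bottle with a cork, 54 mm across, 122 mm tall with its cork, body about 75 mm tall below the shoulder, 0.13 kg. Origin under its foot's centre, z up along the bottle. At first it stands on the bed's board between the cheeks.
- bottle_centre (a point): Point on the bottle's axis 56 mm above its foot.
- tile: Fixed square plain fired-clay tile lying on the table, 110x110 mm, 8 mm thick, on the side of the bed opposite the mould. Origin under its centre.
- tile_top (a point): Centre of the tile's upper face, 8 mm above the table.
- cup: Bystander: flared clay cup, 142 mm across, 86 mm tall, standing behind and to the left of the bed. Origin under its centre. Leave it alone.
- beaker: Bystander: glass beaker, 62 mm across, 78 mm tall, standing behind and to the right of the bed. Origin under its centre. Leave it alone.
- buds: Bystander: tub of cotton buds, 77 mm across, 80 mm tall, standing on the robot's side of the bed to the right. Origin under its centre. Leave it alone.
- tape: Bystander: roll of tape lying flat, 104 mm across, 25 mm high, on the robot's side of the bed to the left. Origin under its centre. Leave it alone.
There are look-alikes about, which are no part of the job. Leave any pink look-alike of the bottle alone.

How it is judged:
By the outcome, as a careful person would: the job done as asked, in the order asked, and still so for the second after the job is handed in, with the robot touching nothing.
It also fails if it takes over 72 s, if anything falls off the work surface, if the arm or the gripper's body presses on something with over 40 N, if the wrist force passes 120 N, or if a joint passes its speed limit or range.

## Working session

There is one attempt and no reset: what is moved stays moved. The work goes in short steps, Python scripts to look and compute and a shell command to move; the robot and the scene stay as the last step left them, time stands still between calls to the robot, and variables do not carry over. Pictures are saved under pics/ and viewed, at most 10 in all, crops included, and the job is handed in when it is done.

```bash
mkdir -p pics; ls; cat > h.py <<'E'
import numpy as np,cv2
from rig import r
from scipy.spatial.transform import Rotation as R
def snap(c,fn=None):
    im=r.camera(c)
    if fn: cv2.imwrite('pics/'+fn,im[:,:,::-1])
    return im
def ray(c,uv,z):
    m=r.camera_model(c);K=np.array(m['K']);V=np.array(m['view'])
    n=cv2.undistortPoints(np.array(uv,float).reshape(-1,1,2),K,np.array(m['dist'])).reshape(-1,2)
    C=-V[:3,:3].T@V[:3,3]; d=np.c_[n,np.ones(len(n))]@V[:3,:3]
    return C+d*((z-C[2])/d[:,2])[:,None]
def proj(c,P):
    m=r.camera_model(c);V=np.array(m['view'])
    return cv2.projectPoints(np.array(P,float).reshape(-1,3),cv2.Rodrigues(V[:3,:3])[0],V[:3,3],np.array(m['K']),np.array(m['dist']))[0].reshape(-1,2)
E
python3 - <<'E'
from h import *
a=snap('top','top1.png');b=snap('side','side1.png')
for n in ['bed','fence','bed_edge','mould','mould_centre','mould_face','mould_foot','bottle','bottle_centre','tile','tile_top','cup','beaker','buds','tape']:
    for c in ['top','side']:
        print(n,c,[(np.round(d['point']).tolist(),round(d['score'],2)) for d in r.spot_point(c,n)][:3])
print(r.get_obs())
E
```

```text
pics
bed top [([587.0, 3.0, -1.0], 0.8)]
bed side [([584.0, 3.0, -6.0], 0.85), ([596.0, 13.0, 18.0], 0.65)]
fence top [([518.0, -15.0, -1.0], 0.7)]
fence side [([513.0, -16.0, -5.0], 0.49)]
bed_edge top []
bed_edge side [([509.0, -20.0, 15.0], 0.76), ([353.0, -144.0, -1.0], 0.67)]
mould top [([489.0, 356.0, 0.0], 0.6)]
mould side [([486.0, 358.0, 0.0], 0.83)]
mould_centre top [([486.0, 361.0, 62.0], 0.88)]
mould_centre side [([486.0, 358.0, 62.0], 0.63)]
mould_face top [([501.0, 381.0, 62.0], 0.82)]
mould_face side [([495.0, 379.0, 66.0], 0.85), ([476.0, 339.0, 1.0], 0.66)]
mould_foot top [([474.0, 333.0, 5.0], 0.83), ([377.0, 161.0, 0.0], 0.69)]
mould_foot side [([476.0, 341.0, -2.0], 0.95), ([487.0, -278.0, 7.0], 0.71), ([381.0, 162.0, 2.0], 0.7)]
bottle top [([526.0, -152.0, -1.0], 0.69), ([544.0, 151.0, -1.0], 0.63), ([599.0, 14.0, 11.0], 0.62)]
bottle side [([524.0, -150.0, -2.0], 0.82), ([545.0, 151.0, -1.0], 0.77), ([596.0, 17.0, 16.0], 0.6)]
bottle_centre top [([529.0, -149.0, 57.0], 0.72), ([596.0, 9.0, 67.0], 0.61), ([544.0, 154.0, 52.0], 0.59)]
bottle_centre side [([598.0,
[... 702 characters left out ...]
 1.6, 'joints': array([-8.32292381e-01,  4.01898948e-02,  8.48075444e-02,  1.69601948e-05,
       -1.61552682e+00, -3.33685905e-01]), 'dq': array([-5.57761449e-04,  3.79581419e-04, -1.26772268e-03, -1.08522772e-03,
        6.86162710e-05,  2.41585693e-04]), 'joint_torque': array([ 1.80606071e-04, -3.67926335e+01,  3.47446811e+01,  6.93334848e+00,
       -9.88902830e-04,  3.06240418e-05]), 'ee_pos': array([ 236.30185625, -551.47841591,  231.27442039]), 'orientation': array([ 6.31537912e-01, -3.07738697e+00, -1.38795699e-04]), 'contact_force': array([-0.30071858, -0.25094951, -0.68311711]), 'torque': array([ 0.04303055,  0.05499529, -0.01612105]), 'grip_force': 0.0, 'width': 85.40402450585525}
```

View pics/top1.png

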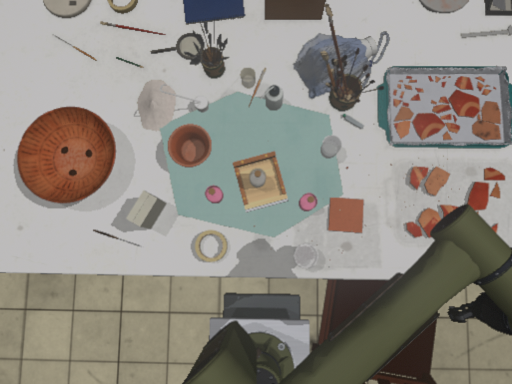

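View pics/side1.png

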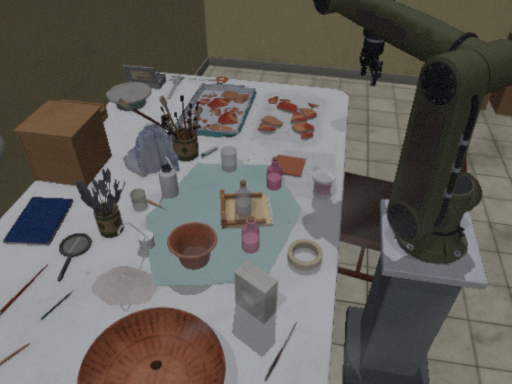

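The top view shows the bed at about (261,181) with the clear bottle in it. The mould is at (150,212), the tile at (346,215), and the pink look-alikes at (214,194) and (308,202). The side view agrees. Next I'll move the wrist over the bed for a closer look.

```bash

python3 -m pendant '[[[0.1,0.25,0.1,0,0,0],[0.2,0.5,0.2,0,0,0],[0.3,0.75,0.3,0,0,0],[0.35,0.95,0.3,0,0,0],[0.35,0.95,0.3,0,0,0]]]' -1
python3 -m pendant '[[[0.1,0.25,0.1,0,0,0],[0.2,0.5,0.1,0,0,0],[0.3,0.75,0.1,0,0,0],[0.35,0.95,0.1,0,0,0],[0.35,0.95,0.1,0,0,0]]]'
python3 -m pendant '[[[0.1,0.25,0.1,0,0,-0.02],[0.2,0.5,0.1,0,0,-0.02],[0.3,0.7,0.1,0,0,-0.02],[0.35,0.8,0.1,0,0,-0.02],[0.35,0.85,0.1,0,0,-0.02],[0.35,0.85,0.1,0,0,-0.02]]]'
python3 - <<'E'
from h import *
o=r.get_obs();print(o['t'],o['ee_pos'],R.from_rotvec(o['orientation']).as_matrix().round(3),o['joints'].round(2))
V=np.array(r.camera_model('wrist')['view']);print(V.round(2),-V[:3,:3].T@V[:3,3])
snap('wrist','w1.png')
for n in ['bed','fence','bed_edge','bottle','bottle_centre']:
    print(n,[(np.round(d['point']).tolist(),round(d['score'],2)) for d in r.spot_point('wrist',n)][:3])
E
```

```text
t: 2.1
ee_pos: [307.5, -358.8, 293.5]
orientation: [-0.636, 3.073, -0.004]
contact_force: [-0.8, 0.5, 0.0]
width: 85.5
grip_force: 0.0
t: 2.6
ee_pos: [377.5, -167.4, 311.1]
orientation: [-0.642, 3.074, 0.002]
contact_force: [0.1, -0.1, -1.0]
width: 85.2
grip_force: 0.0
t: 3.2
ee_pos: [446.5, -0.9, 330.8]
orientation: [0.439, -3.109, 0.001]
contact_force: [0.6, -0.6, 0.2]
width: 85.4
grip_force: 0.0
3.2 [446.46115325  -0.86787829 330.79170381] [[-0.961 -0.277 -0.001]
 [-0.277  0.961 -0.001]
 [ 0.001 -0.    -1.   ]] [ 0.45 -0.33 -0.06 -0.   -1.84 -1.74]
[[-2.8000e-01  9.6000e-01 -0.0000e+00  1.2619e+02]
 [ 9.2000e-01  2.7000e-01  2.8000e-01 -4.7711e+02]
 [ 2.7000e-01  8.0000e-02 -9.6000e-01  3.5326e+02]
 [ 0.0000e+00  0.0000e+00  0.0000e+00  1.0000e+00]] [378.15920652 -21.70164685 474.20857709]
bed [([586.0, -1.0, 1.0], 0.88), ([508.0, -18.0, 14.0], 0.4), ([351.0, -137.0, -2.0], 0.17)]
fence [([514.0, -20.0, 0.0], 0.85)]
bed_edge [([511.0, -19.0, 12.0], 0.59)]
bottle [([526.0, -145.0, -3.0], 0.96), ([601.0, 15.0, 14.0], 0.89), ([547.0, 153.0, 3.0], 0.85)]
bottle_centre [([543.0, 148.0, 56.0], 0.65), ([604.0, 9.0, 70.0], 0.59), ([525.0, -148.0, 54.0], 0.55)]
```

View pics/w1.png

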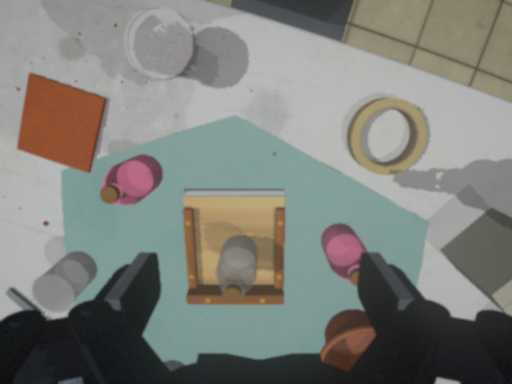

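The wrist view shows the bed square to the camera. The strip's corners are at about (185,191) and (284,191), the clear bottle is at (238,262), and the tile is at the left. I'll refine the poses now.

```bash

python3 - <<'E'
from h import *
im=snap('wrist')
for n in ['fence','bed','tile']:
    for d in r.silhouettes('wrist',n)[:1]:
        m=d['pixels'].astype(np.uint8); b=cv2.boxPoints(cv2.minAreaRect(cv2.findNonZero(m)))
        z={'fence':14,'bed':14,'tile':8}[n]
        w=ray('wrist',b,z); print(n,d['score'],b.round(1).tolist(),w[:,:2].round(1).tolist(),w.mean(0).round(1))
c=im[170:320,165:305];cv2.imwrite('pics/c1.png',cv2.resize(c,None,fx=4,fy=4,interpolation=cv2.INTER_CUBIC)[:,:,::-1])
w=ray('wrist',[[185,190],[284,190]],14);print(w)
E
```

```text
fence 0.89 [[185.0, 188.0], [285.0, 188.0], [285.0, 196.0], [185.0, 196.0]] [[528.0, -88.2], [489.2, 47.2], [500.5, 50.6], [539.5, -85.7]] [514.3 -19.   14. ]
bed 0.74 [[184.60000610351562, 189.0], [285.0, 187.89999389648438], [286.29998779296875, 303.0], [185.89999389648438, 304.20001220703125]] [[529.6, -88.2], [489.0, 47.2], [667.7, 105.2], [714.0, -46.4]] [600.1   4.4  14. ]
tile 0.93 [[10.800000190734863, 152.6999969482422], [30.0, 73.0], [110.19999694824219, 92.30000305175781], [91.0999984741211, 172.0]] [[548.2, -344.9], [431.0, -328.3], [427.8, -215.3], [543.9, -224.3]] [ 487.7 -278.2    8. ]
[[530.79142655 -87.23562993  14.        ]
 [492.34606367  46.93810267  14.        ]]
```

View pics/c1.png

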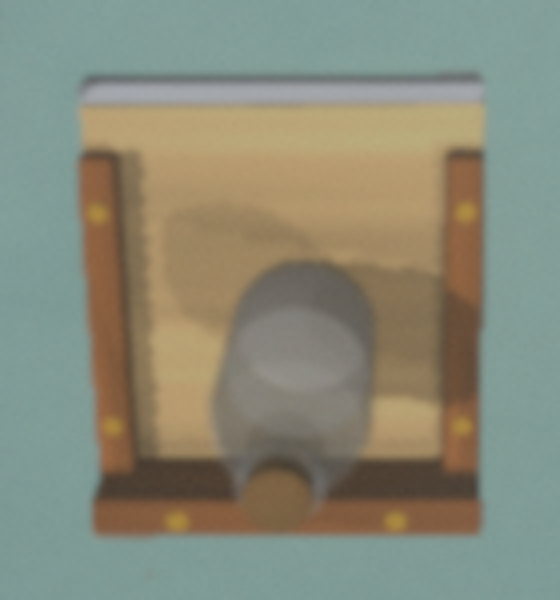

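```bash

python3 - <<'E'
from h import *
from scipy.optimize import least_squares
B=np.array([[-79,-72,14],[-79,72,14],[-71,-72,14],[-71,72,14],[71,-72,44],[71,72,44],[79,-72,44],[79,72,44]],float)
c=np.array([[83,82],[481,81],[83,104],[483,103],[97,500],[480,500],[95,534],[481,534]])/4+[165,170]
def W(p): return B@R.from_euler('z',p[2]).as_matrix().T+[p[0],p[1],0]
f=least_squares(lambda p:(proj('wrist',W(p))-c).ravel(),[587,1,.26],x_scale=[1,1,.01])
print(f.x,np.degrees(f.x[2]),f.fun.reshape(-1,2).round(1).tolist())
print('cork',ray('wrist',[[234.2,294.5]],136))
x,y,a=f.x;u=np.array([np.cos(a),np.sin(a)]);print('edge',np.array([x,y])-79*u)
E
```

```text
[5.88992287e+02 4.03286004e+00 2.84214581e-01] 16.284295940344734 [[-1.1, 1.2], [1.4, 0.9], [-0.8, 1.1], [0.8, 0.9], [-1.6, 0.9], [1.2, 0.8], [-0.7, -2.9], [0.8, -3.0]]
cork [[596.37932834  10.60544862 136.        ]]
edge [513.1615946  -18.11902655]
```

```bash

python3 -m pendant '[[[0,0,0,0,0,0.15],[0,0,0,0,0,0.15],[0,0,0,0,0,0.15],[0,0,0,0,0,0.15],[0,0,0,0,0,0.15],[0,0,0,0,0,0.15],[0,0,0,0,0,0.15]]]' | tail -6
python3 -m pendant '[[[0,0,0,0,0,0.15],[0,0,0,0,0,0.15],[0,0,0,0,0,0.15],[0,0,0,0,0,0.15],[0,0,0,0,0,0.15],[0,0,0,0,0,0.15],[0,0,0,0,0,0.15]]]' | tail -5
python3 -m pendant '[[[0,0,0,0,0,0.156],[0,0,0,0,0,0.156],[0,0,0,0,0,0.156],[0,0,0,0,0,0.156],[0,0,0,0,0,0.156],[0,0,0,0,0,0.156],[0,0,0,0,0,0.156]]]' | tail -5
python3 -m pendant '[[[0,0.03,0,0,-0.18,0],[0,0.06,0,0,-0.18,0],[0,0.06,0,0,-0.18,0],[0,0.06,0,0,-0.18,0],[0,0.06,0,0,-0.18,0],[0,0.06,0,0,-0.18,0],[0,0.06,0,0,-0.18,0],[0,0.06,0,0,-0.18,0]]]'
python3 -c "
from h import *
o=r.get_obs();print(o['joints'].round(2),R.from_rotvec(o['orientation']).as_matrix().round(3))"
```

```text
t: 4.4
ee_pos: [446.3, -1.6, 331.3]
orientation: [1.808, -2.569, -0.0]
contact_force: [0.3, 0.9, 0.1]
width: 85.5
grip_force: 0.0
ee_pos: [446.3, -1.6, 331.3]
orientation: [2.777, -1.469, 0.0]
contact_force: [0.3, -0.6, -0.3]
width: 85.4
grip_force: 0.0
ee_pos: [446.3, -1.6, 331.3]
orientation: [3.141, 0.012, 0.0]
contact_force: [0.3, 0.7, 0.1]
width: 85.5
grip_force: 0.0
t: 6.6
ee_pos: [483.6, 17.0, 369.6]
orientation: [2.681, 0.004, 1.635]
contact_force: [0.2, -0.7, -0.0]
width: 85.3
grip_force: 0.0
[ 0.88 -1.29 -1.08  0.88 -1.1   0.56] [[ 0.458  0.001  0.889]
 [ 0.003 -1.     0.   ]
 [ 0.889  0.003 -0.458]]
```

```bash

python3 -m pendant '[[[0.2,0,-0.1,0,0,0],[0.4,-0.02,-0.3,0,0,0],[0.6,-0.02,-0.5,0,0,0],[0.68,-0.02,-0.7,0,0,0],[0.68,-0.02,-0.85,0,0,0],[0.68,-0.02,-0.85,0,0,0],[0.68,-0.02,-0.85,0,0,0]]]' 
python3 - <<'E'
from h import *
o=r.get_obs();print(o['joints'].round(2))
snap('top','t2.png');
for c in ['top','side']:
    snap(c)
    for n in ['bottle','bottle_centre']: print([(np.round(d['point']).tolist(),round(d['score'],2)) for d in r.spot_point(c,n)][:3])
E
```

```text
t: 7.3
ee_pos: [642.7, 5.9, 224.2]
orientation: [-2.729, -0.005, -1.556]
contact_force: [-0.3, -0.5, 0.2]
width: 85.8
grip_force: 0.0
[ 0.27 -0.65 -1.08  1.11 -0.26  0.33]
[([544.0, 153.0, 0.0], 0.69), ([529.0, -146.0, -1.0], 0.62)]
[([544.0, 151.0, 54.0], 0.79), ([524.0, -149.0, 54.0], 0.76)]
[([599.0, 12.0, 13.0], 0.92), ([544.0, 152.0, 2.0], 0.71), ([523.0, -151.0, -0.0], 0.63)]
[([546.0, 152.0, 52.0], 0.84), ([594.0, 9.0, 70.0], 0.75), ([486.0, -277.0, -3.0], 0.18)]
```

The tilted approach runs into joint limits, so I'll use a straight-down grasp on the upper body instead. The palm clears the cork if the TCP is at least 52 mm above the foot.

```bash

python3 -m pendant '[[[0,0,0.1,0,0.176,0],[0,0,0.1,0,0.176,0],[-0.1,0,0.1,0,0.176,0],[-0.2,0,0.1,0,0.176,0],[-0.22,0.03,0.1,0,0.176,0],[-0.22,0.03,0.1,0,0.176,0],[-0.22,0.03,0.1,0,0.176,0],[-0.22,0.03,0.1,0,0.176,0]]]' 
python3 -c "
from h import *
o=r.get_obs();print(o['joints'].round(2),R.from_rotvec(o['orientation']).as_matrix().round(3))
P=[]
for i in range(2):
  snap('wrist')
  for n in ['bottle','bottle_centre']: print([(np.round(d['point']).tolist(),round(d['score'],2)) for d in r.spot_point('wrist',n)][:3])
"
```

```text
t: 8.45
ee_pos: [599.0, 14.1, 247.6]
orientation: [-3.136, -0.006, 0.032]
contact_force: [0.1, -0.4, 0.8]
width: 85.5
grip_force: 0.0
[ 0.35  0.06  0.14 -0.01 -1.67  1.22] [[ 1.     0.004 -0.02 ]
 [ 0.004 -1.     0.005]
 [-0.02  -0.005 -1.   ]]
[([603.0, 15.0, 11.0], 0.84), ([522.0, -148.0, -0.0], 0.82), ([548.0, 153.0, 2.0], 0.67)]
[([544.0, 151.0, 54.0], 0.69), ([524.0, -150.0, 54.0], 0.59), ([509.0, -22.0, 17.0], 0.36)]
[([525.0, -145.0, -3.0], 0.96), ([597.0, 18.0, 13.0], 0.72), ([549.0, 152.0, 0.0], 0.67)]
[([525.0, -150.0, 56.0], 0.62), ([543.0, 148.0, 56.0], 0.58)]
```

```bash

python3 -m pendant '[[[0,-0.008,-0.2,-0.001,-0.003,0],[0,-0.008,-0.4,-0.001,-0.003,0],[0,-0.008,-0.6,-0.001,-0.003,0],[0,-0.008,-0.75,-0.001,-0.003,0],[0,-0.008,-0.85,-0.001,-0.003,0],[0,-0.008,-0.9,-0.001,-0.003,0],[0,-0.008,-0.9,-0.001,-0.003,0]]]' 
python3 -m pendant '[[[0,0,0,0,0,0],[0,0,0,0,0,0],[0,0,0,0,0,0],[0,0,0,0,0,0],[0,0,0,0,0,0],[0,0,0,0,0,0]]]' 1 30
```

```text
t: 9.45
ee_pos: [597.9, 11.5, 65.9]
orientation: [3.138, 0.003, 0.003]
contact_force: [-0.2, 0.5, 1.0]
width: 85.4
grip_force: 0.0
t: 10.05
ee_pos: [599.8, 11.5, 67.5]
orientation: [3.138, 0.002, 0.006]
contact_force: [-1.3, 0.9, 6.2]
width: 51.8
grip_force: 31.4
```

```bash

python3 -m pendant '[[[0,0,0.02,0,0,0],[0,0,0.06,0,0,0],[0,0,0.12,0,0,0],[0,0,0.2,0,0,0],[0,0,0.2,0,0,0]]]' 
python3 - <<'E'
from h import *
print(r.get_obs()['contact_force'])
cv2.imwrite('pics/s3.png',cv2.resize(snap('side')[120:270,180:340],None,fx=3.5,fy=3.5)[:,:,::-1])
for n in ['bottle','bottle_centre']: print([(np.round(d['point']).tolist(),round(d['score'],2)) for d in r.spot_point('side',n)][:3])
E
```

```text
t: 10.55
ee_pos: [600.4, 11.5, 109.2]
orientation: [3.138, 0.002, 0.01]
contact_force: [-0.4, -0.0, -0.4]
width: 51.6
grip_force: 31.6
[-0.4345811  -0.01970072 -0.35090711]
[([526.0, -148.0, -0.0], 0.78), ([598.0, 14.0, 58.0], 0.62), ([543.0, 151.0, 1.0], 0.59)]
[([521.0, -149.0, 54.0], 0.95), ([545.0, 152.0, 54.0], 0.78), ([596.0, 10.0, 112.0], 0.55)]
```

View pics/s3.png

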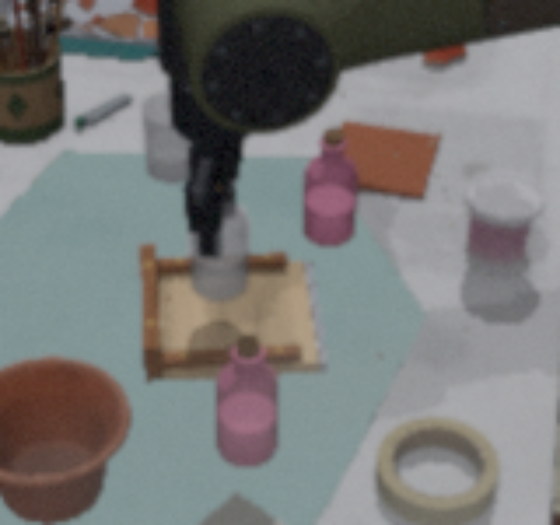

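```bash

python3 -m pendant '[[[0,0,0.2,0,0,0],[0,0,0.4,0,0,0],[0,-0.05,0.48,0,0,0],[-0.05,-0.2,0.48,0,0,0],[-0.15,-0.4,0.48,0,0,0],[-0.22,-0.6,0.48,0,0,0],[-0.3,-0.8,0.48,0,0,0],[-0.35,-0.95,0.48,0,0,0]]]' 
python3 -m pendant '[[[-0.08,-0.2,0,0,0,0],[-0.16,-0.36,0,0,0,0],[-0.21,-0.48,0,0,0,0],[-0.21,-0.5,-0.1,0,0,0],[-0.21,-0.5,-0.25,0,0,0],[-0.21,-0.5,-0.4,0,0,0],[-0.21,-0.5,-0.45,0,0,0],[-0.21,-0.5,-0.45,0,0,0]]]' 
python3 - <<'E'
from h import *
for c in ['side','top','wrist']:
    snap(c)
    for n in ['bottle','bottle_centre','tile_top']: print(c,n,[(np.round(d['point']).tolist(),round(d['score'],2)) for d in r.spot_point(c,n)][:3])
E
```

```text
t: 11.5
ee_pos: [527.3, -180.5, 200.4]
orientation: [3.138, 0.001, -0.0]
contact_force: [0.9, 0.8, -1.5]
width: 51.4
grip_force: 32.3
t: 12.3
ee_pos: [485.6, -278.4, 109.1]
orientation: [3.139, 0.002, -0.005]
contact_force: [-0.4, 0.6, -1.9]
width: 52.1
grip_force: 32.3
side bottle [([520.0, -151.0, -3.0], 0.96), ([482.0, -276.0, 58.0], 0.78), ([544.0, 151.0, -0.0], 0.66)]
side bottle_centre [([522.0, -150.0, 53.0], 0.77), ([548.0, 153.0, 53.0], 0.71), ([481.0, -280.0, 112.0], 0.59)]
side tile_top [([488.0, -277.0, 8.0], 0.95), ([482.0, -274.0, 58.0], 0.6)]
top bottle [([546.0, 154.0, 3.0], 0.75), ([488.0, -279.0, 56.0], 0.42)]
top bottle_centre [([544.0, 150.0, 53.0], 0.67), ([485.0, -282.0, 113.0], 0.58)]
top tile_top [([487.0, -275.0, 5.0], 0.91), ([486.0, 359.0, 63.0], 0.17)]
wrist bottle [([487.0, -274.0, 58.0], 0.91), ([524.0, -147.0, -3.0], 0.58)]
wrist bottle_centre [([522.0, -151.0, 52.0], 0.83)]
wrist tile_top []
```

Foot at z ≈ 57, i.e. TCP − 52. I'll lower it gently to about TCP 60 and watch the force.

```bash

python3 -m pendant '[[[0,0,-0.1,0,0,0],[0,0,-0.18,0,0,0],[0,0,-0.215,0,0,0],[0,0,-0.225,0,0,0],[0,0,-0.225,0,0,0]]]' 
python3 -m pendant '[[[0,0,-0.01,0,0,0],[0,0,-0.015,0,0,0],[0,0,-0.015,0,0,0]]]'
```

```text
t: 13.4
ee_pos: [486.9, -278.8, 66.6]
orientation: [3.138, 0.002, 0.002]
contact_force: [1.0, 0.1, -0.2]
width: 51.8
grip_force: 32.3
t: 13.7
ee_pos: [486.9, -278.6, 63.5]
orientation: [3.138, 0.002, 0.002]
contact_force: [-0.5, 0.3, -0.9]
width: 51.5
grip_force: 32.3
```

```bash

for i in 1 2; do :; done
python3 -m pendant '[[[0,0,-0.005,0,0,0],[0,0,-0.01,0,0,0],[0,0,-0.01,0,0,0]]]' | grep -E 'ee_pos|contact'
python3 -m pendant '[[[0,0,-0.005,0,0,0],[0,0,-0.01,0,0,0],[0,0,-0.01,0,0,0]]]' | grep -E 'ee_pos|contact'
```

```text
ee_pos: [486.9, -278.7, 61.6]
contact_force: [-0.3, 0.0, -0.1]
ee_pos: [487.3, -278.8, 61.6]
contact_force: [-3.0, 3.2, 9.4]
```

```bash

python3 -m pendant '[[[0,0,0.005,0,0,0],[0,0,0.005,0,0,0]]]' | grep -E 'ee_pos|contact'
python3 -m pendant '[[[0,0,0,0,0,0],[0,0,0,0,0,0],[0,0,0,0,0,0],[0,0,0,0,0,0],[0,0,0,0,0,0]]]' -1 | grep -E 'ee_pos|contact|width'
python3 -m pendant '[[[0,0,0.1,0,0,0],[0,0,0.3,0,0,0],[0,0,0.5,0,0,0],[0,0,0.7,0,0,0],[0,0,0.9,0,0,0],[0,0,0.9,0,0,0]]]'
python3 - <<'E'
from h import *
for c in ['side','top']:
    snap(c)
    for n in ['bottle','bottle_centre','mould','mould_centre','mould_face','mould_foot']: print(c,n,[(np.round(d['point']).tolist(),round(d['score'],2)) for d in r.spot_point(c,n)][:3])
print(r.get_obs()['joints'])
E
```

```text
ee_pos: [487.1, -278.8, 61.6]
contact_force: [-2.7, 2.6, 5.6]
ee_pos: [486.7, -278.6, 60.0]
contact_force: [0.5, -0.8, 0.3]
width: 85.1
t: 15.6
ee_pos: [488.4, -279.9, 247.5]
orientation: [3.133, 0.001, 0.017]
contact_force: [-0.6, -0.9, 0.7]
width: 85.3
grip_force: 0.0
side bottle [([524.0, -152.0, -0.0], 0.77), ([483.0, -277.0, 8.0], 0.68), ([542.0, 152.0, -2.0], 0.6)]
side bottle_centre [([523.0, -150.0, 52.0], 0.97), ([550.0, 151.0, 52.0], 0.7), ([483.0, -278.0, 65.0], 0.56)]
side mould [([485.0, 361.0, 2.0], 0.81), ([486.0, -280.0, 67.0], 0.71)]
side mould_centre [([493.0, 359.0, 64.0], 0.98)]
side mould_face [([498.0, 378.0, 64.0], 0.82)]
side mould_foot [([475.0, 339.0, -1.0], 0.67), ([489.0, 360.0, 67.0], 0.48)]
top bottle [([544.0, 155.0, 1.0], 0.85), ([693.0, 230.0, 2.0], 0.66), ([488.0, -277.0, 6.0], 0.6)]
top bottle_centre [([482.0, -278.0, 58.0], 0.79), ([546.0, 153.0, 52.0], 0.57)]
top mould []
top mould_centre [([487.0, 360.0, 62.0], 0.55)]
top mould_face [([501.0, 381.0, 62.0], 0.77), ([471.0, 336.0, 4.0], 0.42)]
top mould_foot [([472.0, 333.0, 6.0], 0.58), ([484.0, -278.0, 1.0], 0.57)]
[-0.15960873 -0.06511876 -0.00463989  0.00345561 -1.62988548  1.73178263]
```

```bash

python3 -m pendant '[[[0,0.25,0,0,0,0],[0,0.5,0,0,0,0],[0,0.75,0,0,0,0],[0,0.98,0,0,0,0],[0,1,0,0,0,0]]]' |grep ee_
python3 -m pendant '[[[0,0.25,0,0,0,-0.02],[0,0.5,0,0,0,-0.04],[0,0.75,0,0,0,-0.06],[0,0.98,0,0,0,-0.083],[0,1,0,0,0,-0.083]]]' |grep ee_
python3 -m pendant '[[[0,0.25,0,0,0,0],[0,0.5,0,0,0,0],[0,0.75,0,0,0,0],[0,0.98,0,0,0,0],[0,1,0,0,0,0]]]' 
python3 - <<'E'
from h import *
o=r.get_obs();print(o['t'],o['joints'].round(2),R.from_rotvec(o['orientation']).as_matrix().round(3))
snap('wrist','w4.png')
for n in ['mould','mould_centre','mould_face','mould_foot']: print(n,[(np.round(d['point']).tolist(),round(d['score'],2)) for d in r.spot_point('wrist',n)][:3])
E
```

```text
ee_pos: [486.8, -74.6, 240.5]
ee_pos: [486.4, 124.5, 239.8]
t: 17.8
ee_pos: [486.1, 325.0, 238.1]
orientation: [3.031, -0.801, -0.003]
contact_force: [0.6, -0.8, -0.1]
width: 85.6
grip_force: 0.0
17.8 [ 0.93  0.01  0.06  0.   -1.63  0.12] [[ 0.869 -0.494 -0.003]
 [-0.494 -0.869 -0.005]
 [-0.     0.006 -1.   ]]
mould [([486.0, 358.0, 0.0], 0.67)]
mould_centre []
mould_face []
mould_foot []
```

View pics/w4.png

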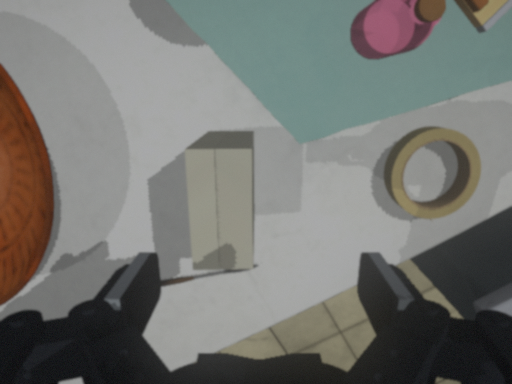

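The wrist view shows the mould's top face with corners at about (187,150), (253,150), (253,269) and (193,269). The tape is at the right at (433,172).

```bash

python3 - <<'E'
from h import *
im=snap('wrist')
d=r.silhouettes('wrist','mould')[0]; m=d['pixels'].astype(np.uint8); print(d['score'])
w=ray('wrist',[[187,150],[253,150],[253,269],[193,269]],130);print(w.round(1),w.mean(0).round(1))
for i in range(4): v=w[(i+1)%4]-w[i];print(np.linalg.norm(v).round(1),np.degrees(np.arctan2(v[1],v[0])).round(1))
# model projection fit by silhouette IoU
from scipy.optimize import minimize
B=np.array([[sx*25,sy*50,z] for sx in(-1,1) for sy in(-1,1) for z in(0,130)],float)
def cost(p):
    q=proj('wrist',B@R.from_euler('z',p[2],degrees=True).as_matrix().T+[p[0],p[1],0])
    h=np.zeros_like(m);cv2.fillConvexPoly(h,cv2.convexHull((q*16).round().astype(np.int32)),1,shift=4)
    return 1-(h&m).sum()/(h|m).sum()
f=minimize(cost,[487,359,-120],method='Nelder-Mead',options=dict(initial_simplex=[[487,359,-120],[493,359,-120],[487,365,-120],[487,359,-114]]))
print(f.x,f.fun)
E
```

```text
0.61
[[543.4 349.6 130. ]
 [518.6 306.6 130. ]
 [432.3 356.7 130. ]
 [457.3 400.3 130. ]] [487.9 353.3 130. ]
49.7 -120.0
99.7 149.9
50.3 60.3
99.9 -30.5
[ 488.01747191  357.43332338 -120.03292519] 0.015401785714285743
```

```bash

python3 -m pendant '[[[0.01,0.155,-0.05,0,0,0],[0.01,0.155,-0.25,0,0,0],[0.01,0.155,-0.45,0,0,0],[0.01,0.155,-0.6,0,0,0],[0.01,0.155,-0.685,0,0,0],[0.01,0.155,-0.685,0,0,0]]]' 
python3 -m pendant '[[[0,0,0,0,0,0],[0,0,0,0,0,0],[0,0,0,0,0,0],[0,0,0,0,0,0],[0,0,0,0,0,0],[0,0,0,0,0,0]]]' 1 80
```

```text
t: 18.75
ee_pos: [487.9, 350.5, 100.4]
orientation: [3.028, -0.808, -0.004]
contact_force: [0.0, -0.6, 0.4]
width: 85.2
grip_force: 0.0
t: 19.35
ee_pos: [490.1, 353.4, 106.0]
orientation: [-3.036, 0.808, -0.005]
contact_force: [1.5, 1.8, 5.4]
width: 48.7
grip_force: 85.2
```

```bash

python3 -m pendant '[[[0,0,0.05,0,0,0],[0,0,0.2,0,0,0],[0,0,0.4,0,0,0],[0,0,0.6,0,0,0],[0,0,0.7,0,0,0],[0,0,0.7,0,0,0]]]' - 100
python3 - <<'E'
from h import *
snap('side')
for n in ['mould','mould_centre','mould_face']: print(n,[(np.round(d['point']).tolist(),round(d['score'],2)) for d in r.spot_point('side',n)][:3])
E
```

```text
t: 19.95
ee_pos: [489.2, 352.8, 246.4]
orientation: [-3.036, 0.808, -0.002]
contact_force: [0.6, 0.0, -4.6]
width: 48.1
grip_force: 104.8
mould [([484.0, 361.0, 142.0], 0.81)]
mould_centre [([486.0, 357.0, 206.0], 0.8), ([354.0, -142.0, -1.0], 0.28)]
mould_face [([497.0, 374.0, 206.0], 0.79)]
```

```bash

python3 -m pendant '[[[-0.01,-0.12,0,0,0,0.022],[-0.02,-0.25,0,0,0,0.044],[-0.03,-0.38,0,0,0,0.066],[-0.04,-0.5,0,0,0,0.088],[-0.05,-0.64,0,0,0,0.111],[-0.05,-0.64,0,0,0,0.111]]]' |grep ee_
python3 -m pendant '[[[-0.01,-0.12,0,0,0,0.022],[-0.02,-0.25,0,0,0,0.044],[-0.03,-0.38,0,0,0,0.066],[-0.04,-0.5,0,0,0,0.088],[-0.05,-0.64,0,0,0,0.111],[-0.05,-0.64,0,0,0,0.111]]]' |grep ee_
python3 -m pendant '[[[-0.01,-0.12,0,0,0,0.022],[-0.02,-0.25,0,0,0,0.044],[-0.03,-0.38,0,0,0,0.066],[-0.04,-0.5,0,0,0,0.088],[-0.05,-0.63,0,0,0,0.111],[-0.05,-0.63,0,0,0,0.111],[-0.05,-0.63,0,0,0,0.111]]]'
python3 - <<'E'
from h import *
o=r.get_obs();print(o['t'],o['joints'].round(2),R.from_rotvec(o['orientation']).as_matrix().round(3))
for c in ['side','top']:
  snap(c)
  for n in ['mould','mould_centre','mould_face','mould_foot']: print(n,[(np.round(d['point']).tolist(),round(d['score'],2)) for d in r.spot_point(c,n)][:3])
E
```

```text
ee_pos: [478.1, 221.5, 242.0]
ee_pos: [468.1, 94.1, 242.1]
t: 22.05
ee_pos: [458.5, -29.5, 241.9]
orientation: [2.224, 2.219, 0.003]
contact_force: [0.3, 0.7, -4.7]
width: 48.4
grip_force: 105.6
22.05 [ 0.38 -0.34 -0.24 -0.   -1.67  2.76] [[ 0.002  1.     0.002]
 [ 1.    -0.002  0.001]
 [ 0.001  0.002 -1.   ]]
mould [([451.0, -35.0, 140.0], 0.59), ([431.0, -36.0, 200.0], 0.46)]
mould_centre [([702.0, -222.0, -3.0], 0.7), ([459.0, -34.0, 201.0], 0.63)]
mould_face [([428.0, -34.0, 204.0], 0.81)]
mould_foot []
mould []
mould_centre []
mould_face []
mould_foot []
```

```bash

python3 -m pendant '[[[0,0,-0.2,0,0,0],[0,0,-0.4,0,0,0],[0,0,-0.55,0,0,0],[0,0,-0.64,0,0,0],[0,0,-0.655,0,0,0],[0,0,-0.655,0,0,0]]]'|grep -E 'ee_|cont'
python3 -m pendant '[[[0,0,-0.01,0,0,0],[0,0,-0.02,0,0,0],[0,0,-0.02,0,0,0]]]'|grep -E 'ee_|cont'
python3 -m pendant '[[[0,0,-0.005,0,0,0],[0,0,-0.01,0,0,0],[0,0,-0.01,0,0,0]]]'|grep -E 'ee_|cont'
```

```text
ee_pos: [458.8, -29.7, 112.6]
contact_force: [0.8, 1.1, -3.8]
ee_pos: [459.0, -29.4, 108.7]
contact_force: [0.2, 0.3, -5.2]
ee_pos: [458.8, -29.6, 106.2]
contact_force: [0.3, -0.3, -5.2]
```

```bash

python3 -m pendant '[[[0,0,-0.005,0,0,0],[0,0,-0.01,0,0,0],[0,0,-0.01,0,0,0]]]'|grep -E 'ee_|cont'
python3 -m pendant '[[[0,0,-0.005,0,0,0],[0,0,-0.005,0,0,0]]]'|grep -E 'ee_|cont'
```

```text
ee_pos: [458.9, -29.7, 106.1]
contact_force: [-5.0, 2.3, 6.2]
ee_pos: [458.9, -29.7, 106.0]
contact_force: [-7.6, 2.9, 10.9]
```

```bash

python3 -m pendant '[[[0,0,0.005,0,0,0],[0,0,0.005,0,0,0],[0,0,0.005,0,0,0],[0,0,0.005,0,0,0],[0,0,0.005,0,0,0]]]' -1|grep -E 'ee_|cont|wid'
python3 -m pendant '[[[0,0,0.1,0,0,0],[0,0,0.25,0,0,0],[0,0,0.32,0,0,0],[0,0,0.32,0,0,-0.083],[0,0,0.32,0,0,-0.083],[0,0,0.32,0,0,-0.083],[0,0,0.32,0,0,-0.083]]]'|grep -E 'ee_|cont'
python3 -m pendant '[[[0,0,0,0,0,-0.15],[0,0,0,0,0,-0.15],[0,0,0,0,0,-0.15],[0,0,0,0,0,-0.15],[0,0,0,0,0,-0.15],[0,0,0,0,0,-0.15],[0,0,0,0,0,-0.15]]]'|grep -E 'ee_|cont'
python3 -m pendant '[[[0,0,0,0,0,-0.15],[0,0,0,0,0,-0.15],[0,0,0,0,0,-0.15],[0,0,0,0,0,-0.15],[0,0,0,0,0,-0.15],[0,0,0,0,0,-0.15],[0,0,0,0,0,-0.15]]]'|grep -E 'ee_|cont'
python3 -m pendant '[[[0,0,0,0,0,-0.117],[0,0,0,0,0,-0.117],[0,0,0,0,0,-0.117],[0,0,0,0,0,-0.117],[0,0,0,0,0,-0.117],[0,0,0,0,0,-0.117]]]'|grep -E 'ee_|cont'
python3 - <<'E'
from h import *
o=r.get_obs();print(o['t'],o['joints'].round(2),R.from_rotvec(o['orientation']).as_matrix().round(3))
im=snap('wrist','w5.png')
for n in ['mould','mould_centre','mould_face','mould_foot','bed','fence','bed_edge']: print(n,[(np.round(d['point']).tolist(),round(d['score'],2)) for d in r.spot_point('wrist',n)][:3])
E
```

```text
ee_pos: [458.8, -29.6, 104.2]
contact_force: [-0.2, 1.0, 0.2]
width: 85.3
ee_pos: [458.7, -29.5, 167.9]
contact_force: [0.5, -1.1, 0.4]
ee_pos: [458.7, -29.5, 167.8]
contact_force: [0.4, 0.3, -0.3]
ee_pos: [458.7, -29.5, 167.8]
contact_force: [-0.7, 0.2, 0.5]
ee_pos: [458.7, -29.5, 167.9]
contact_force: [0.2, 0.2, 0.3]
27.45 [ 0.38 -0.34 -0.37 -0.   -1.55 -0.38] [[-0.    -1.    -0.004]
 [-1.     0.    -0.001]
 [ 0.001  0.004 -1.   ]]
mould [([453.0, -34.0, 3.0], 0.91)]
mould_centre []
mould_face [([379.0, 158.0, -3.0], 0.61)]
mould_foot []
bed [([582.0, 4.0, 2.0], 0.82)]
fence [([517.0, -20.0, 1.0], 0.6)]
bed_edge []
```

View pics/w5.png

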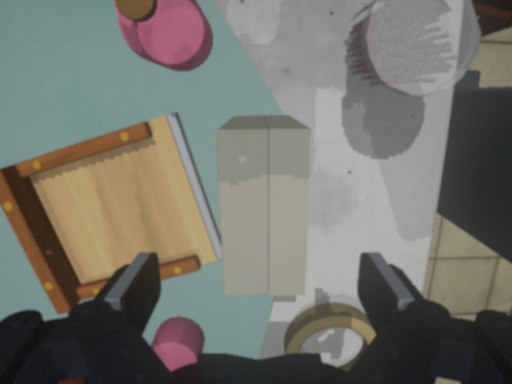

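The mould now stands before the fence, top face about (218,130)–(306,295). The strip's front edge runs from (178,114) to (220,252). I'll measure both in this one picture.

```bash

cat > fit.py <<'E'
from h import *
from scipy.optimize import minimize
B=np.array([[sx*25,sy*50,z] for sx in(-1,1) for sy in(-1,1) for z in(0,130)],float)
def fitm(cam,g):
    d=r.silhouettes(cam,'mould')[0]; m=d['pixels'].astype(np.uint8)
    def cost(p):
        q=proj(cam,B@R.from_euler('z',p[2],degrees=True).as_matrix().T+[p[0],p[1],0])
        h=np.zeros_like(m);cv2.fillConvexPoly(h,cv2.convexHull((q*16).round().astype(np.int32)),1,shift=4)
        return 1-(h&m).sum()/max(1,(h|m).sum())
    g=np.array(g,float);S=np.vstack([g,g+[6,0,0],g+[0,6,0],g+[0,0,6]])
    f=minimize(cost,g,method='Nelder-Mead',options=dict(initial_simplex=S));return f.x.round(1),round(f.fun,3),d['score']
E
python3 - <<'E'
from fit import *
snap('wrist')
print(fitm('wrist',[457,-30,0]))
print(ray('wrist',[[218,130],[309,130],[306,295],[224,295]],130).round(1))
e=ray('wrist',[[179,114],[221,252]],14);v=e[1]-e[0];print(e.round(1),np.linalg.norm(v),e.mean(0),np.degrees(np.arctan2(v[1],v[0]))-90)
for d in r.silhouettes('wrist','fence')[:1]:
    m=d['pixels'].astype(np.uint8);b=cv2.boxPoints(cv2.minAreaRect(cv2.findNonZero(m)));w=ray('wrist',b,14);print(w.round(1).tolist(),w.mean(0))
E
```

```text
(array([457.2, -35.8,   0.6]), np.float64(0.011), 0.81)
[[481.5 -85.  130. ]
 [433.4 -85.1 130. ]
 [430.7  14.9 130. ]
 [481.   14.8 130. ]]
[[527.9 -87.3  14. ]
 [495.5  42.3  14. ]] 133.55161439734883 [511.72045276 -22.52364849  14.        ] 14.038773471709973
[[539.9, -87.3, 14.0], [528.4, -91.1, 14.0], [487.7, 44.8, 14.0], [500.4, 49.7, 14.0]] [514.12661613 -20.97997035  14.        ]
```

```bash

python3 -m pendant '[[[0,-0.028,-0.1,0,0,0],[0,-0.028,-0.2,0,0,0],[0,-0.028,-0.28,0,0,0],[0,-0.028,-0.32,0,0,0],[0,-0.028,-0.32,0,0,0]]]'|grep -E 'ee_|cont'
python3 -m pendant '[[[0,0,0,0,0,0],[0,0,0,0,0,0],[0,0,0,0,0,0],[0,0,0,0,0,0],[0,0,0,0,0,0],[0,0,0,0,0,0]]]' 1 80
python3 -m pendant '[[[0,0,0.02,0,0,0],[0,0,0.06,0,0,0],[0,0,0.1,0,0,0],[0.04,0.01,0.1,0,0,0.015],[0.08,0.02,0.1,0,0,0.03],[0.127,0.032,0.1,0,0,0.045],[0.127,0.032,0.1,0,0,0.045]]]'|grep -E 'ee_|cont'
python3 -m pendant '[[[0,0,-0.04,0,0,0],[0,0,-0.07,0,0,0],[0,0,-0.09,0,0,0],[0,0,-0.09,0,0,0]]]'|grep -E 'ee_|cont'
```

```text
ee_pos: [458.2, -35.3, 103.3]
contact_force: [0.0, -0.0, -0.5]
t: 29.1
ee_pos: [459.3, -35.3, 105.7]
orientation: [2.221, -2.218, -0.001]
contact_force: [-2.6, -0.3, 5.4]
width: 48.6
grip_force: 84.5
ee_pos: [484.6, -28.5, 124.1]
contact_force: [-0.1, -0.4, -4.4]
ee_pos: [483.9, -28.9, 106.1]
contact_force: [0.8, 0.5, -4.3]
```

```bash

python3 -m pendant '[[[0,0,-0.005,0,0,0],[0,0,-0.01,0,0,0],[0,0,-0.01,0,0,0]]]'|grep -E 'ee_|cont'
python3 -m pendant '[[[0,0,-0.005,0,0,0],[0,0,-0.005,0,0,0]]]'|grep -E 'ee_|cont'
python3 - <<'E'
from fit import *
im=snap('wrist')
print(fitm('wrist',[483,-30,16]))
im2=snap('top');
m=r.silhouettes('wrist','fence')
for d in m[:1]:
    b=cv2.boxPoints(cv2.minAreaRect(cv2.findNonZero(d['pixels'].astype(np.uint8))));w=ray('wrist',b,14);print(d['score'],b.round().tolist(),w.round(1).tolist(),w.mean(0))
cv2.imwrite('pics/w6.png',im[:,:,::-1])
print(R.from_rotvec(r.get_obs()['orientation']).as_matrix().round(3))
E
```

```text
ee_pos: [484.1, -29.0, 105.8]
contact_force: [-5.6, 0.6, 6.8]
ee_pos: [484.2, -29.0, 105.7]
contact_force: [-7.5, 2.5, 10.1]Traceback (most recent call last):
  File "<stdin>", line 3, in <module>
  File "fit.py", line 5, in fitm
    d=r.silhouettes(cam,'mould')[0]; m=d['pixels'].astype(np.uint8)
      ~~~~~~~~~~~~~~~~~~~~~~~~~~^^^
IndexError: list index out of range
```

```bash

python3 -m pendant '[[[0,0,0.005,0,0,0],[0,0,0.005,0,0,0],[0,0,0.005,0,0,0],[0,0,0.005,0,0,0],[0,0,0.005,0,0,0]]]' -1|grep -E 'ee_|cont|wid'
python3 -m pendant '[[[0,0,0.1,0,0,0],[0,0,0.25,0,0,0],[-0.05,0,0.45,0,0,0],[-0.15,0,0.65,0,0,0],[-0.2,-0.06,0.65,0,0,0],[-0.2,-0.06,0.65,0,0,0],[-0.2,-0.06,0.65,0,0,0]]]'|grep -E 'ee_|cont'
python3 - <<'E'
from fit import *
im=snap('wrist','w6.png');print(r.get_obs()['t'])
print(fitm('wrist',[483,-30,16]))
for d in r.silhouettes('wrist','fence')[:1]:
    b=cv2.boxPoints(cv2.minAreaRect(cv2.findNonZero(d['pixels'].astype(np.uint8))));w=ray('wrist',b,14);print(d['score'],b.round().tolist(),w.round(1).tolist(),w.mean(0))
print(R.from_rotvec(r.get_obs()['orientation']).as_matrix().round(3))
E
```

```text
ee_pos: [484.2, -28.8, 104.1]
contact_force: [0.3, 0.1, -0.2]
width: 85.5
ee_pos: [444.0, -40.7, 233.6]
contact_force: [0.4, -0.1, -1.4]
32.05
(array([481.7, -30.4,  16.5]), np.float64(0.026), 0.85)
0.67 [[184.0, 98.0], [193.0, 98.0], [193.0, 121.0], [184.0, 121.0]] [[537.7, -87.3, 14.0], [528.8, -89.8, 14.0], [523.3, -67.1, 14.0], [532.4, -64.5, 14.0]] [530.53233913 -77.16434085  14.        ]
[[ 0.28  -0.96  -0.005]
 [-0.96  -0.28  -0.002]
 [ 0.001  0.006 -1.   ]]
```

View pics/w6.png

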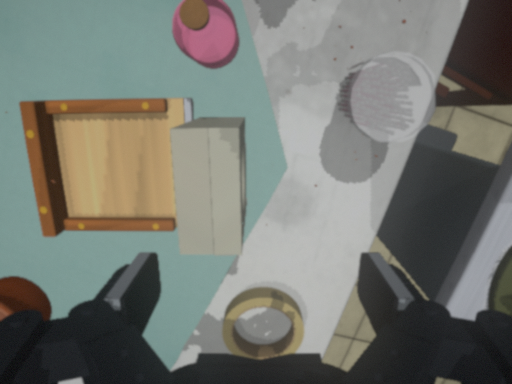

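```bash

python3 - <<'E'
from h import *
from scipy.optimize import least_squares
B=np.array([[-79,-72,14],[-55,-72,26],[-55,-58,26],[-55,72,26],[-55,58,26],[71,-72,44],[71,72,44]],float)
c=np.array([[192.5,98],[166,100],[166,111],[175,230.5],[175,219],[44,101],[62,233]])
def W(p): return B@R.from_euler('z',p[2]).as_matrix().T+[p[0],p[1],0]
f=least_squares(lambda p:(proj('wrist',W(p))-c).ravel(),[587,1,.28],x_scale=[1,1,.01],loss='soft_l1')
x,y,a=f.x;print(f.x,np.degrees(a),f.fun.reshape(-1,2).round(1).tolist())
T=R.from_euler('z',-a).as_matrix()[:2,:2]
print('mould in bed',T@(np.array([481.7,-30.4])-[x,y]))
w=ray('wrist',[[174,127],[244,120],[242,254],[180,254]],130)[:,:2];print(w.round(1));
print('corners in bed',((w-[x,y])@T.T).round(1))
E
```

```text
[5.85045883e+02 7.04645118e-01 2.85763616e-01] 16.373049152712408 [[-0.1, -1.0], [0.4, -2.6], [1.3, 0.6], [1.0, 1.0], [0.1, 0.7], [-9.5, -0.7], [-4.3, 4.5]]
mould in bed [-107.92295812   -0.71105854]
[[517.3 -73.2]
 [470.3 -91.8]
 [443.7   9.5]
 [491.3  23.5]]
corners in bed [[ -85.9  -51.8]
 [-136.1  -56.4]
 [-133.2   48.3]
 [ -83.5   48.3]]
```

```bash

python3 -m pendant '[[[-0.09,-0.026,0,0,0,0],[-0.09,-0.026,0,0,0,0],[-0.09,-0.026,-0.2,0,0,0],[-0.09,-0.026,-0.4,0,0,0],[-0.09,-0.026,-0.55,0,0,0],[-0.09,-0.026,-0.61,0,0,0],[-0.09,-0.026,-0.61,0,0,0],[-0.09,-0.026,-0.61,0,0,0]]]' 1 30
python3 -m pendant '[[[0.05,0.014,0,0,0,0],[0.08,0.023,0,0,0,0],[0.1,0.028,0,0,0,0],[0.12,0.034,0,0,0,0],[0.14,0.04,0,0,0,0],[0.16,0.046,0,0,0,0],[0.18,0.052,0,0,0,0],[0.2,0.058,0,0,0,0]]]'
python3 - <<'E'
from h import *
snap('side')
for n in ['mould','mould_centre','mould_face','mould_foot']: print(n,[(np.round(d['point']).tolist(),round(d['score'],2)) for d in r.spot_point('side',n)][:2])
E
```

```text
t: 32.95
ee_pos: [427.0, -46.0, 113.8]
orientation: [2.511, -1.883, 0.0]
contact_force: [-1.0, -0.2, -0.1]
width: 0.1
grip_force: 0.0
t: 33.75
ee_pos: [466.5, -34.3, 112.2]
orientation: [2.511, -1.883, -0.002]
contact_force: [-0.4, -0.4, 0.3]
width: -0.5
grip_force: 0.3
mould [([481.0, -28.0, 6.0], 0.88)]
mould_centre [([499.0, -29.0, 65.0], 0.93)]
mould_face [([468.0, -34.0, 74.0], 0.71)]
mould_foot []
```

```bash

python3 -m pendant '[[[0.02,0.006,0,0,0,0],[0.04,0.012,0,0,0,0],[0.06,0.017,0,0,0,0],[0.08,0.023,0,0,0,0],[0.1,0.029,0,0,0,0]]]' |grep -E 'ee_|cont'
python3 - <<'E'
from h import *
snap('side')
for n in ['mould','mould_centre','mould_face','mould_foot']: print(n,[(np.round(d['point']).tolist(),round(d['score'],2)) for d in r.spot_point('side',n)][:2])
E
```

```text
ee_pos: [486.6, -28.4, 112.2]
contact_force: [-0.0, -0.4, -0.1]
mould [([480.0, -28.0, 10.0], 0.58)]
mould_centre [([507.0, -22.0, 68.0], 0.61), ([508.0, -22.0, 16.0], 0.26)]
mould_face [([480.0, -32.0, 79.0], 0.82)]
mould_foot [([504.0, -22.0, -1.0], 0.57), ([701.0, -226.0, -0.0], 0.15)]
```

```bash

python3 -m pendant '[[[0.02,0.006,0,0,0,0],[0.04,0.012,0,0,0,0],[0.06,0.017,0,0,0,0],[0.08,0.023,0,0,0,0],[0.1,0.029,0,0,0,0]]]' |grep -E 'ee_|cont'
python3 - <<'E'
from h import *
snap('side')
for n in ['mould','mould_centre','mould_face']: print(n,[(np.round(d['point']).tolist(),round(d['score'],2)) for d in r.spot_point('side',n)][:2])
E
```

```text
ee_pos: [506.5, -22.7, 112.2]
contact_force: [0.8, -0.0, 0.4]
mould [([480.0, -28.0, 41.0], 0.76)]
mould_centre [([547.0, -12.0, 37.0], 0.73), ([357.0, -145.0, -1.0], 0.29)]
mould_face [([538.0, -13.0, 63.0], 0.86), ([486.0, -275.0, -5.0], 0.22)]
```

```bash

python3 -m pendant '[[[0,0,0.2,0,0,0],[-0.15,-0.04,0.4,0,0,0],[-0.35,-0.1,0.6,0,0,0],[-0.4,-0.1,0.6,0,0,0],[-0.4,-0.1,0.6,0,0,0]]]' |grep -E 'ee_|cont|t:'
python3 - <<'E'
from h import *
im=snap('wrist','w7.png')
for c in ['wrist','side','top']:
  if c!='wrist': snap(c)
  for n in ['mould','mould_centre','mould_face']: print(c,n,[(np.round(d['point']).tolist(),round(d['score'],2)) for d in r.spot_point(c,n)][:2])
E
```

```text
t: 35.95
ee_pos: [425.7, -43.0, 235.2]
contact_force: [-0.1, 0.1, -0.0]
wrist mould [([477.0, -28.0, 39.0], 0.79)]
wrist mould_centre [([542.0, -11.0, 39.0], 0.55)]
wrist mould_face [([543.0, -10.0, 62.0], 0.93), ([478.0, -30.0, 38.0], 0.68)]
side mould [([479.0, -28.0, 42.0], 0.65)]
side mould_centre [([546.0, -11.0, 38.0], 0.94), ([484.0, -281.0, 66.0], 0.63)]
side mould_face [([541.0, -10.0, 59.0], 0.85)]
top mould [([588.0, 2.0, 1.0], 0.42)]
top mould_centre [([543.0, -9.0, 38.0], 0.93)]
top mould_face []
```

View pics/w7.png

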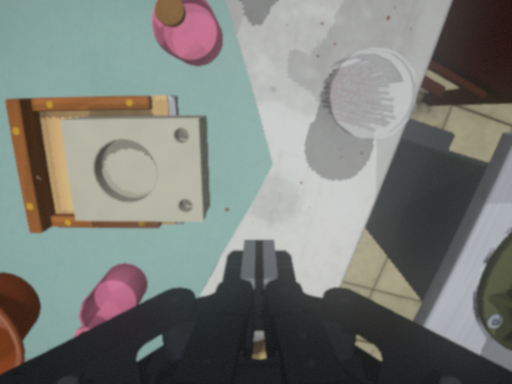

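The mould lies hollow up and square between the cheeks. Its foot end is at about (207,115)–(205,221) and it needs about 50 mm more. I'll turn the tool 90° and push with two spread fingers so it stays square.

```bash

python3 -m pendant '[[[0,0,0,0,0,0.125],[0,0,0,0,0,0.125],[0,0,0,0,0,0.125],[0,0,0,0,0,0.125],[0.05,0,0,0,0,0.125],[0.12,0.02,0,0,0,0.125],[0.12,0.02,0,0,0,0.125]]]' -0.32 30|grep -E 'ee_|cont|wid'
python3 -m pendant '[[[0,0,-0.1,0,0,0.125],[0,0,-0.2,0,0,0.125],[0,0,-0.3,0,0,0.125],[0,0,-0.4,0,0,0.125],[0,0,-0.5,0,0,0.125],[0,0,-0.5,0,0,0.125],[0,0,-0.5,0,0,0.125]]]'
python3 - <<'E'
from h import *
o=r.get_obs();M=R.from_rotvec(o['orientation']).as_matrix();print(o['ee_pos'],np.degrees(np.arctan2(M[1,0],M[0,0])))
e=o['ee_pos'][:2]-[586.3,2];a=np.radians(16.3);u=[np.cos(a),np.sin(a)];print('bed uv',e@u,e@[-u[1],u[0]])
E
```

```text
ee_pos: [450.7, -38.6, 231.5]
contact_force: [0.1, -0.5, -1.1]
width: 56.6
t: 37.95
ee_pos: [449.6, -39.0, 131.8]
orientation: [3.106, 0.443, 0.001]
contact_force: [-0.3, -0.1, 0.7]
width: 56.3
grip_force: 0.0
[449.62175584 -38.99695627 131.79353537] 16.222380903100873
bed uv -142.69098282970637 -0.9880626106988062
```

```bash

python3 -m pendant '[[[0,0,-0.2,0,0,0],[0,0,-0.4,0,0,0],[0,0,-0.5,0,0,0],[0,0,-0.53,0,0,0],[0,0,-0.53,0,0,0]]]' |grep -E 'ee_|cont'
python3 -m pendant '[[[0.04,0.012,0,0,0,0],[0.07,0.02,0,0,0,0],[0.09,0.026,0,0,0,0],[0.11,0.032,0,0,0,0],[0.13,0.038,0,0,0,0],[0.15,0.044,0,0,0,0],[0.17,0.05,0,0,0,0],[0.19,0.056,0,0,0,0]]]' |grep -E 'ee_|cont'
python3 -m pendant '[[[0.02,0.006,0,0,0,0],[0.04,0.012,0,0,0,0],[0.06,0.018,0,0,0,0],[0.08,0.023,0,0,0,0],[0.1,0.029,0,0,0,0]]]' |grep -E 'ee_|cont'
python3 - <<'E'
from h import *
o=r.get_obs();print(o['t'])
e=o['ee_pos'][:2]-[586.3,2];a=np.radians(16.3);u=[np.cos(a),np.sin(a)];print('bed uv',e@u,e@[-u[1],u[0]])
for c in ['side','top']:
  snap(c)
  for n in ['mould','mould_centre','mould_face']: print(c,n,[(np.round(d['point']).tolist(),round(d['score'],2)) for d in r.spot_point(c,n)][:2])
E
```

```text
ee_pos: [450.2, -38.9, 26.6]
contact_force: [0.1, -0.7, 0.2]
ee_pos: [487.8, -28.1, 26.6]
contact_force: [-5.5, -1.8, 5.4]
ee_pos: [507.8, -22.3, 26.6]
contact_force: [-6.5, -0.3, 3.6]
39.75
bed uv -82.17314313731703 -1.2506123924925296
side mould [([517.0, -16.0, 39.0], 0.78)]
side mould_centre [([583.0, -2.0, 38.0], 0.61)]
side mould_face [([581.0, -3.0, 66.0], 0.64)]
top mould []
top mould_centre [([581.0, 0.0, 38.0], 0.6)]
top mould_face [([584.0, 2.0, 65.0], 0.74)]
```

Sliding well at about 6 N. I'll continue in small steps until the force rises at the stop.

```bash

python3 -m pendant '[[[0.015,0.0045,0,0,0,0],[0.03,0.009,0,0,0,0],[0.03,0.009,0,0,0,0]]]' |grep -E 'ee_|cont'
python3 -m pendant '[[[0.01,0.003,0,0,0,0],[0.01,0.003,0,0,0,0]]]' |grep -E 'ee_|cont'
python3 -m pendant '[[[0.01,0.003,0,0,0,0],[0.01,0.003,0,0,0,0]]]' |grep -E 'ee_|cont'
```

```text
ee_pos: [514.4, -20.0, 26.2]
contact_force: [-3.0, -1.0, 1.1]
ee_pos: [516.3, -19.4, 26.2]
contact_force: [-2.8, -1.7, 2.2]
ee_pos: [518.3, -18.8, 26.2]
contact_force: [-2.5, -1.4, 2.3]
```

```bash

python3 -m pendant '[[[0.01,0.003,0,0,0,0],[0.01,0.003,0,0,0,0]]]' |grep -E 'ee_|cont'
python3 -m pendant '[[[0.005,0.0015,0,0,0,0],[0.005,0.0015,0,0,0,0]]]' |grep -E 'ee_|cont'
python3 -m pendant '[[[0.005,0.0015,0,0,0,0],[0.005,0.0015,0,0,0,0]]]' |grep -E 'ee_|cont'
```

```text
ee_pos: [519.6, -18.4, 26.1]
contact_force: [-6.5, -1.1, 4.9]
ee_pos: [519.6, -18.4, 26.2]
contact_force: [-11.8, -1.9, 6.9]
ee_pos: [519.6, -18.4, 26.2]
contact_force: [-17.5, -0.6, 11.4]
```

```bash

python3 -m pendant '[[[0.004,0.001,0,0,0,0],[0.004,0.001,0,0,0,0]]]' |grep -E 'ee_|cont'
python3 -m pendant '[[[-0.05,-0.015,0,0,0,0],[-0.2,-0.06,0,0,0,0],[-0.35,-0.1,0.1,0,0,0],[-0.4,-0.12,0.35,0,0,0],[-0.4,-0.12,0.6,0,0,0],[-0.4,-0.12,0.9,0,0,0],[-0.4,-0.12,1,0,0,0],[-0.4,-0.12,1,0,0,0]]]' |grep -E 'ee_|cont|t:'
python3 - <<'E'
from h import *
im=snap('wrist','w8.png')
for c in ['wrist','side','top']:
  if c!='wrist': snap(c)
  for n in ['mould','mould_centre','bottle','cup','beaker','buds','tape']: print(c,n,[(np.round(d['point']).tolist(),round(d['score'],2)) for d in r.spot_point(c,n)][:3])
E
```

```text
ee_pos: [519.6, -18.4, 26.2]
contact_force: [-21.7, -1.8, 13.6]
t: 42.45
ee_pos: [445.4, -41.1, 232.1]
contact_force: [0.2, 0.2, 0.2]
wrist mould [([531.0, -16.0, 39.0], 0.9), ([514.0, -18.0, 2.0], 0.48)]
wrist mould_centre [([592.0, 4.0, 39.0], 0.87)]
wrist bottle [([486.0, -276.0, 8.0], 0.86), ([523.0, -148.0, -4.0], 0.71), ([548.0, 151.0, 1.0], 0.65)]
wrist cup []
wrist beaker []
wrist buds [([353.0, -137.0, 0.0], 0.94)]
wrist tape []
side mould [([528.0, -15.0, 38.0], 0.96), ([512.0, -14.0, -2.0], 0.24)]
side mould_centre [([596.0, 1.0, 38.0], 0.75)]
side bottle [([544.0, 150.0, 1.0], 0.78), ([525.0, -148.0, -1.0], 0.77), ([485.0, -276.0, 10.0], 0.53)]
side cup [([697.0, 229.0, -4.0], 0.76), ([594.0, 3.0, 37.0], 0.69)]
side beaker [([513.0, -16.0, -2.0], 0.7), ([701.0, -225.0, -1.0], 0.57), ([486.0, -275.0, 64.0], 0.17)]
side buds [([356.0, -145.0, 0.0], 0.95)]
side tape [([382.0, 162.0, 2.0], 0.65), ([485.0, -274.0, -5.0], 0.57), ([356.0, -140.0, 1.0], 0.46)]
top mould [([526.0, -15.0, 40.0], 0.84)]
top mould_centre [([594.0, 4.0, 36.0], 0.77)]
top bottle [([546.0, 152.0, 0.0], 0.71), ([528.0, -151.0, -0.0], 0.68), ([488.0, -277.0, 4.0], 0.61)]
top cup [([692.0, 230.0, 2.0], 0.97)]
top beaker [([703.0, -225.0, -2.0], 0.54)]
top buds [([355.0, -142.0, 2.0], 0.58), ([532.0, -15.0, 38.0], 0.48)]
top tape []
```

View pics/w8.png

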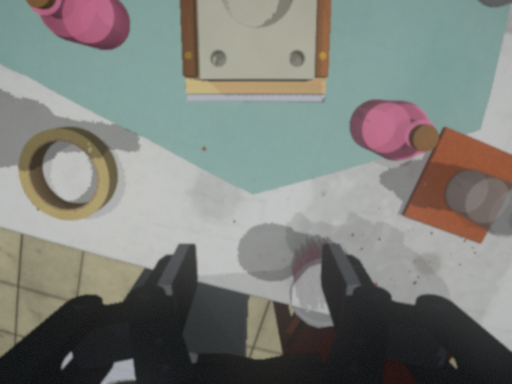

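The last view shows the mould square between the cheeks, its foot edge at row 80 parallel to the strip at row 97. Its centre measures about 6–8 mm past the bed's origin, as it should when home. The bottle stands on the tile and the bystanders haven't moved.

```bash
python3 -c "
from rig import r
print(r.hand_in())"
```

```text
the job is handed in; nothing more can be done
None
```

I've handed the job in at about 43 s of the 72 s: the bottle stands on the clay tile, the mould was tipped over the edge and lies hollow up, square against the back stop, and in the last pictures the bystanders hadn't moved; no verdict came back.

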